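# Seat the hex key in the lathe's clamp screw

### The job

Take the larger of the two T-handled hex keys out of the wooden stand and fit it into the hexagonal socket in the clamp screw of the lathe's tool-rest foot, turning it so that its hexagon lines up and drops in fully home, its round collar down on the screw head. Let go and leave it standing there; leave the smaller key in the stand.

Things in the scene. Friction and masses are not known exactly. Their poses are not given: they have to be found in the camera images.
- key_grip (a point): Centre of the larger T-key's wooden crossbar, to grip: 18 mm wide (x), 100 long (y), 22 high; z up the shank; about 0.45 kg. Below this centre: 56 mm round collar, underside 90 mm below; then hexagon 30 mm across flats down to 130 mm below, corners along +x and -x, its last 10 mm tapered to 20 mm. Stands in either hole of the stand, collar on its top, this centre 145 mm above the table.
- socket (a point): Mouth centre of the socket in the top of the clamp screw, 64 mm steel cylinder, top 80 mm above the table; z up. Counterbore 43 mm wide, 5 deep, then brass-lined hexagon 33.4 mm across flats, floor 46 mm down, corners along +x and -x: key enters at equal yaw or any 60 degrees from it, about 10 degrees to spare. Screw is fixed. Key home: collar on screw head, crossbar centre 90 mm above here.
- small_key_grip (a point): Centre of the crossbar of the smaller T-key, to be left in the other hole of the stand: same form but smaller: the crossbar is 60 mm long (y) and 14 mm wide, its centre 110 mm above the table (top 121 mm), and the hexagon 20 mm across flats.
- stand: Dark hardwood block fixed to the table, 84 mm (x) x 212 mm (y) x 55 mm high, origin at the centre of its underside. Two round holes, 60 mm either way along y from its centre, 43 mm wide and 48 mm deep; one key stands in each, which in which varies.
Things that resemble listed ones, but are neither listed nor needed, are in the scene too. What is shaped like the part that bears key_grip but blue is not meant.

How it is judged:
By the outcome, as a careful person would: the job done as asked, in the order asked, and still so for the second after the job is handed in, with the robot touching nothing.
It also fails if it takes over 48 s, if anything falls off the work surface, if the arm or the gripper's body presses on something with over 40 N, if the wrist force passes 120 N, or if a joint passes its speed limit or range.

### The arm

A 6-joint arm with a two-finger parallel gripper is mounted at the origin on the work surface. World frame = base frame: x ahead of the robot, y to its left, z up, the work surface at z = 0. Lengths are in m, angles in rad, forces in N, time in s.
With the tool pointing down it reaches from about 0.35 to 0.8 m from the base axis. Payload 7.3 kg.
Tool frame: the origin (TCP) lies midway between the tips of the shut fingers; the grasp point (between the pads) lies 19 mm behind it; z points along the fingers, y is the line along which they close (so a half turn about z gives the same grasp; the last joint's range is limited). The gripper opens to 85 mm and grips with 20 to 120 N. Pads are 22 mm wide; open, the fingers measure 114 mm over their backs; the gripper's body (76 mm by 85 mm) begins 54 mm behind the grasp point. The pads swing forward as they close: fully open they stand 13 mm farther back than shut.
Start: joints at [-1.469, 0.342, 1.524, -0, 1.275, -0.146], TCP at [0.129, -0.509, 0.231] pointing down, gripper open.
Joint ranges: [-2.53, 2.53], [-0.77, 2.02], [0.04, 2.7], [-1, 4.14], [0.28, 2.66], [-3.11, 3.11]. Speed limits (rad/s): [2.57, 2.57, 3.14, 3.14, 3.14, 3.14].

### API

Orientations are given as a unit quaternion [x, y, z, w].
In Python, from bench import observe, grab_frame, calibration, hand_in gives the robot as it stands.
- The arm moves only by the tool play_rows, never from a script. Its argument "deltas" is a list that holds one entry, the list of rows, each a list of 7 numbers: the shift along the world's x, y, z in cm, then the turn, a rotation vector about the world's x, y, z in rad, then the closure, from 0 (fully open) to 1 (shut). In form: [[[dx, dy, dz, ax, ay, az, fingers], ...]]. A call has 1 to 5 rows; each row is the pose to reach, as a shift and turn from the pose commanded when the call began; what a row does not reach only later rows make up. A row lasts 1/12 s, in which the tool goes at most 41.7 mm and 7.16 degrees, less where a joint would pass 70% of its speed; a pose out of reach is approached as far as the arm can. A call with a gripper value outside its range is refused whole. The fingers move at their own pace and stop on an object; "squeeze" is the grip in N (left out, the last holds). Time passes only in rows, so rows that repeat a pose let the fingers close. It gives the time, the measured TCP pose, the force, the opening and the grip force at its end, in the units of the state.
- observe(): the state, without advancing time (a new reading comes with each control period).
- grab_frame(name): name is "side" or "top"; returns the picture (420x560x3 uint8, blue, green, red); there is no depth.
- calibration(name): a dict with "fovy" (degrees; the focal length in pixels is half the picture's height over the tangent of half this angle, whatever the lens; pixels are square), "cx", "cy" (the principal point, pixels), "dist_coeffs" ([k1, k2, p1, p2, k3] as OpenCV has them; the pictures are not rectified), "xyz" and "orientation" of the camera in the world. Camera axes: x right, y down, z forward; pixel columns grow to the right and rows downward; lengths in m; the calibration is good to about 2 mm. A picture is of the moment at which its call begins. calibration takes no time and is no camera call.
- hand_in(): hands the job in; it is judged then, once.
The state is a dict: "t": time; "joint_positions": joint angles; "qvel": joint speeds; "effort": joint torques, N m; "ee_pos": TCP position; "eef_rot": TCP orientation; "ft_force": force on the tool from outside, world axes, zero at the start; "moment": the same for the moment, N m; "opening": opening from 0.0 (shut) to 1.0 (fully open); "gripper_force": force on a finger pad.
Only numpy, scipy, OpenCV 4.12 (cv2) and the standard library are available. Lean on these libraries where they do the work, as an engineer would, in place of code of your own. Each camera call takes 0.05 s, during which the arm holds its last target. There are 200 camera calls.

## Working session

There is one attempt and no reset: what is moved stays moved. The work goes in short steps, Python scripts to look and compute and a tool call to move; the robot and the scene stay as the last step left them, time stands still between calls to the robot, and variables do not carry over. Pictures are saved under pics/ and viewed, at most 10 in all, crops included, and the job is handed in when it is done.

Besides the shell and the picture viewer there is one more tool, called after "Emit:" as name(argument=value, ...) on one line, values as JSON. play_rows: Moves the arm, as the interface text tells. Its arguments: {"type":"object","properties":{"deltas":{"type":"array"},"squeeze":{"type":"number"}},"required":["deltas"]}

```bash
mkdir -p pics; cat > h.py <<'E'
import numpy as np, cv2
from scipy.spatial.transform import Rotation as R
from bench import observe, grab_frame, calibration, hand_in
def K(c):
    f=210/np.tan(np.radians(c['fovy'])/2); return np.array([[f,0,c['cx']],[0,f,c['cy']],[0,0,1.]])
def ray(name,uv):
    c=calibration(name); p=cv2.undistortPoints(np.array([[uv]],float),K(c),np.array(c['dist_coeffs']))[0,0]
    return np.array(c['xyz']),R.from_quat(c['orientation']).apply([p[0],p[1],1])
def atz(name,uv,z):
    o,d=ray(name,uv); return o+d*(z-o[2])/d[2]
def proj(name,P):
    c=calibration(name); r=R.from_quat(c['orientation']).inv()
    P=np.atleast_2d(P).astype(float); q=r.apply(P-np.array(c['xyz']))
    return cv2.projectPoints(q,np.zeros(3),np.zeros(3),K(c),np.array(c['dist_coeffs']))[0][:,0]
E
python3 - <<'E'
from h import *
for n in('side','top'):
    cv2.imwrite(f'pics/{n}0.png',grab_frame(n)); print(n,calibration(n))
print(observe())
E
```

```text
side {'fovy': 56.23663241115622, 'cx': 274.3953827721352, 'cy': 206.09965004499483, 'dist_coeffs': array([-0.09732856,  0.        ,  0.        ,  0.        ,  0.        ]), 'xyz': array([-0.10436735,  0.81639482,  0.59917276]), 'orientation': array([-0.27611002,  0.81984269, -0.47533514,  0.16024272])}
top {'fovy': 46.19963523242373, 'cx': 275.29312954760564, 'cy': 204.7554408431293, 'dist_coeffs': array([-0.10814066,  0.        ,  0.        ,  0.        ,  0.        ]), 'xyz': array([0.29690698, 0.12483425, 1.07865436]), 'orientation': array([-0.70423512,  0.70720584, -0.04330363,  0.04513977])}
{'t': 0.1, 'joint_positions': array([-1.46900194e+00,  3.42681359e-01,  1.52491663e+00, -5.09696678e-06,
        1.27540018e+00, -1.45982527e-01]), 'qvel': array([ 0.00012306, -0.00183308, -0.00339687,  0.00269768, -0.00030075,
        0.0002454 ]), 'effort': array([ 1.79982238e-03, -4.34446549e+01, -2.46491057e+01, -2.04612393e-04,
        4.69662700e-03, -5.95504446e-08]), 'ee_pos': array([ 0.12874844, -0.50860223,  0.23068246]), 'eef_rot': array([ 9.92335298e-01,  1.23572495e-01,  1.30884899e-05, -7.02638220e-04]), 'ft_force': array([-0.4792014 , -0.43603218, -0.26747396]), 'moment': array([ 0.04262178,  0.04065   , -0.00526968]), 'gripper_force': 0.0, 'opening': 0.9975714286711196}
```

View pics/top0.png

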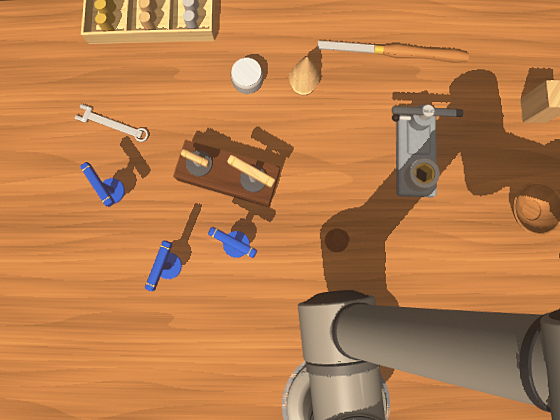

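View pics/side0.png

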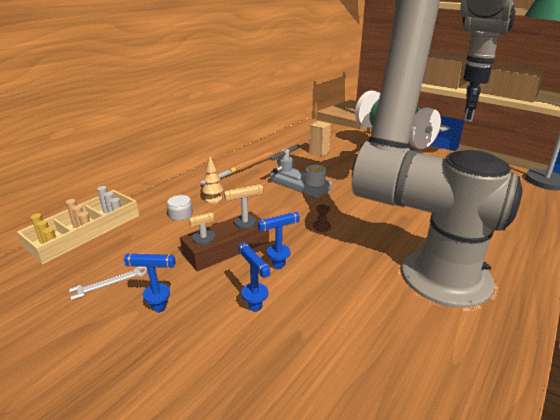

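The top view shows the wooden larger key at about (250,171), the smaller key at (195,158) and the clamp-screw socket at (424,174). Possible mix-ups are the blue keys at (97,184), (158,266) and (233,242), the small key, and the dark knob at (337,240). My choice is the longer wooden bar at (250,171), which I'll check in a close crop.

```bash
python3 - <<'E'
from h import *
t=cv2.imread('pics/top0.png');s=cv2.imread('pics/side0.png')
a=cv2.resize(t[130:205,220:290],None,fx=5.6,fy=5.6,interpolation=cv2.INTER_CUBIC)
b=cv2.resize(t[135:210,385:455],None,fx=5.6,fy=5.6,interpolation=cv2.INTER_CUBIC)
cv2.imwrite('pics/c1.png',np.hstack([a,b]))
a=cv2.resize(s[175:255,185:285],None,fx=4,fy=4,interpolation=cv2.INTER_CUBIC)
b=cv2.resize(s[145:225,260:360],None,fx=4,fy=4,interpolation=cv2.INTER_CUBIC)
cv2.imwrite('pics/c2.png',np.hstack([a,b]))
E
```

```text
(no output)
```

View pics/c1.png

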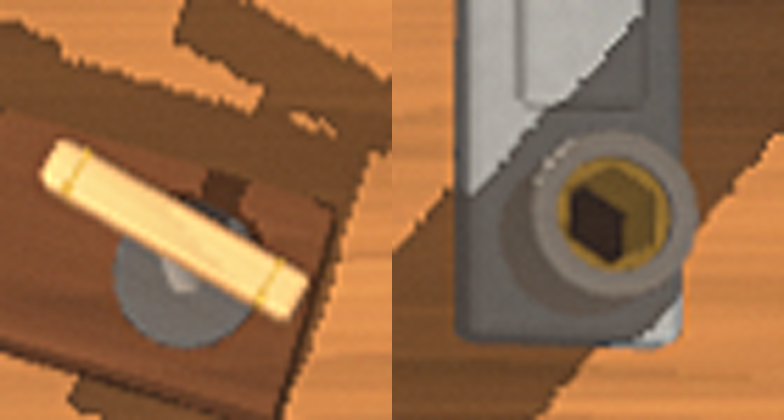

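View pics/c2.png

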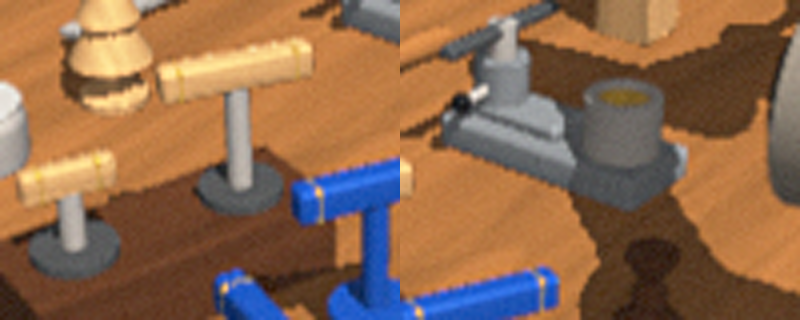

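The close crop confirms the choice: the long wooden bar runs from about (229,159) to (273,184), with a wide collar at (252,177). The clamp screw mouth is at about (424.5,173), a brass hexagon with corners nearly up and down in the image. Next I'll measure both poses and check the hexagon yaw.

```bash
python3 - <<'E'
from h import *
cr=lambda x,y,ox,oy:((x+.5)/5.6-.5+ox,(y+.5)/5.6-.5+oy)
e=[atz('top',cr(*p,220,130),.156) for p in[(62,140),(40,178),(308,280),(285,320)]]
A=(e[0]+e[1])/2;B=(e[2]+e[3])/2
c=(A+B)/2; d=A-B
print('key',c,'len',np.linalg.norm(d),'wid',np.linalg.norm(e[0]-e[1]),np.linalg.norm(e[2]-e[3]),'bar yaw(y axis)',np.degrees(np.arctan2(d[1],d[0]))-90)
s=atz('top',cr(614-392,214,385,135),.08);print('rim',s)
for q in[(532,214),(698,214),(615,130),(615,298)]: print(np.linalg.norm(atz('top',cr(q[0]-392,q[1],385,135),.08)-s))
# side check
print('side rim',atz('side',(260+(624-400)/4,145+97/4),.08))
# side view bar ends (bottom-level center approx)
print('proj key centre side',proj('side',[c[0],c[1],.145]),'-> crop',(proj('side',[c[0],c[1],.145])-[185,175])*4)
# hex fit: grayscale gradient along predicted hex boundary at z=.075
g=cv2.cvtColor(cv2.imread('pics/top0.png'),cv2.COLOR_BGR2LAB).astype(np.float32)
def hexpts(s,yaw,r,z,n=12):
    v=np.array([[np.cos(yaw+k*np.pi/3),np.sin(yaw+k*np.pi/3)] for k in range(7)])*r
    p=np.vstack([v[k]+(v[k+1]-v[k])*t for k in range(6) for t in [np.linspace(.05,.95,n)]for t in [t[:,None]]])
    return np.c_[p+s[:2],np.full(len(p),z)]
R0=.0167/np.cos(np.pi/6)
def samp(P):
    q=proj('top',P).astype(np.float32); return cv2.remap(g,q[:,:1],q[:,1:],cv2.INTER_CUBIC)[:,0]
res=[]
for dx in np.arange(-.004,.0041,.001):
  for dy in np.arange(-.004,.0041,.001):
    for yw in range(-30,30,3):
      c0=s+[dx,dy,0]; a=samp(hexpts(c0,np.radians(yw),R0+.002,.075)); b=samp(hexpts(c0,np.radians(yw),R0-.0025,.075))
      res.append((np.linalg.norm(a-b,axis=1).mean(),dx,dy,yw))
res.sort(reverse=True)
for r in res[:12]: print(np.round(r,4))
t=cv2.imread('pics/top0.png'); f=16;ox,oy=409,159
im=cv2.resize(t[oy:oy+30,ox:ox+30],None,fx=f,fy=f,interpolation=cv2.INTER_CUBIC); im=cv2.convertScaleAbs(im,alpha=1.5)
cv2.imwrite('pics/hex.png',im)
E
```

```text
key [0.47904611 0.17398871 0.156     ] len 0.09728416243337736 wid 0.015173993039818713 0.015807840709305385 bar yaw(y axis) -30.47794452791544
rim [ 0.48823318 -0.18311667  0.08      ]
0.03100263042091805
0.0319578150137289
0.03196229092924363
0.03163279057037973
side rim [ 0.48202087 -0.17415326  0.08      ]
proj key centre side [[243.94139021 191.91677269]] -> crop [[235.76556084  67.66709075]]Traceback (most recent call last):
  File "<stdin>", line 26, in <module>
  File "<stdin>", line 21, in samp
  File "h.py", line 12, in proj
    c=calibration(name); r=R.from_quat(c['orientation']).inv()
ValueError: time passes only in moves, steps and waits
```

```bash
sed -i 's/^from bench.*/&\nimport functools\ncalibration=functools.lru_cache(None)(calibration)/' h.py; cat > hx.py <<'E'
from h import *
s=np.array([.4882,-.1831,.08])
a=np.linspace(0,2*np.pi,60)
circ=lambda r,z:np.c_[s[0]+r*np.cos(a),s[1]+r*np.sin(a),0*a+z]
t=cv2.imread('pics/top0.png'); S=cv2.imread('pics/side0.png')
def hexpts(s,yaw,r,z,n=12):
    k=np.arange(7)*np.pi/3+yaw; v=np.c_[np.cos(k),np.sin(k)]*r; w=np.linspace(.05,.95,n)[:,None]
    p=np.vstack([v[i]+(v[i+1]-v[i])*w for i in range(6)])
    return np.c_[p+s[:2],np.full(len(p),z)]
g=cv2.cvtColor(t,cv2.COLOR_BGR2LAB).astype(np.float32)
R0=.0167/np.cos(np.pi/6)
def samp(P):
    q=proj('top',P).astype(np.float32); return cv2.remap(g,q[:,:1],q[:,1:],cv2.INTER_CUBIC)[:,0]
res=[]
for dx in np.arange(-.004,.0041,.001):
  for dy in np.arange(-.004,.0041,.001):
    for yw in range(-30,30,3):
      c0=s+[dx,dy,0]; d=samp(hexpts(c0,np.radians(yw),R0+.002,.075))-samp(hexpts(c0,np.radians(yw),R0-.0025,.075))
      res.append((np.linalg.norm(d,axis=1).mean(),dx,dy,yw))
res.sort(reverse=True)
for r in res[:8]: print(np.round(r,4))
def crop(I,ox,oy,w,h,f): return cv2.convertScaleAbs(cv2.resize(I[oy:oy+h,ox:ox+w],None,fx=f,fy=f,interpolation=cv2.INTER_CUBIC),alpha=1.6)
A=crop(t,412,161,25,25,16); B=crop(S,300,159,30,30,400/30)
for r in(.032,.0215):
  for p in proj('side',circ(r,.08)): cv2.circle(B,tuple(int(x) for x in (p+.5-[300,159])*400/30),1,(0,0,255),-1)
  for p in proj('top',circ(r,.08)): cv2.circle(A,tuple(int(x) for x in (p+.5-[412,161])*16),1,(0,0,255),-1)
cv2.imwrite('pics/hex.png',np.hstack([A,B]))
E
python3 hx.py
```

```text
[ 5.90298e+01  1.00000e-03 -1.00000e-03 -6.00000e+00]
[ 5.88342e+01  1.00000e-03 -1.00000e-03 -3.00000e+00]
[ 5.81366e+01  1.00000e-03 -1.00000e-03 -9.00000e+00]
[ 5.75891e+01  1.00000e-03 -1.00000e-03  0.00000e+00]
[ 5.69101e+01  1.00000e-03  0.00000e+00 -3.00000e+00]
[ 5.67885e+01  0.00000e+00 -1.00000e-03 -6.00000e+00]
[ 5.67193e+01  1.00000e-03  0.00000e+00 -6.00000e+00]
[ 5.6518e+01  0.0000e+00 -1.0000e-03 -3.0000e+00]
```

View pics/hex.png

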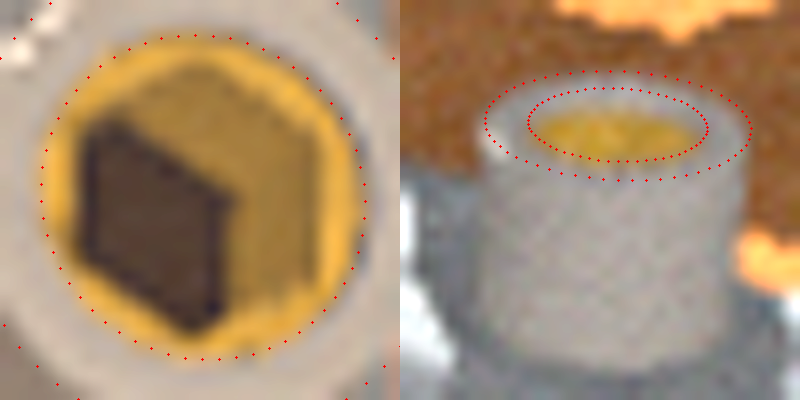

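The overlay matches in both views, within about 0.5 mm in top and about 0.3 px in side. The poses, with sizes checked:
- **Socket:** (0.4886, −0.1836), with hexagon yaw about −3°.
- **Key:** (0.479, 0.174), yaw about −30.5°. The bar measures 97 mm long.

Now I'll move.

Emit:
play_rows(deltas=[[[3, 2.5, 1, 0, 0, 0.1, 0], [6, 5, 2.5, 0, 0, 0.2, 0], [9, 7.5, 4, 0, 0, 0.3, 0], [12, 10, 5.5, 0, 0, 0.4, 0], [15, 13, 7, 0, 0, 0.5, 0]]], squeeze=80)

```text
t: 0.52
ee_pos: [0.2774, -0.3803, 0.3005]
eef_rot: [0.93, 0.367, 0.0, -0.0]
ft_force: [-0.8, -0.6, 0.7]
opening: 1.001
gripper_force: 0.0
```

Emit:
play_rows(deltas=[[[3, 3, 0, 0, 0, 0.08, 0], [6, 6, 0, 0, 0, 0.16, 0], [8, 9, 0, 0, 0, 0.24, 0], [10, 12.5, 0, 0, 0, 0.29, 0], [12, 16, 0, 0, 0, 0.29, 0]]])

```text
t: 0.93
ee_pos: [0.3968, -0.2197, 0.2997]
eef_rot: [0.868, 0.497, -0.0, -0.0]
ft_force: [1.0, -0.6, 0.5]
opening: 1.001
gripper_force: 0.0
```

Emit:
play_rows(deltas=[[[1, 4, 0, 0, 0, 0, 0], [2, 8, 0, 0, 0, 0, 0], [3, 12, 0, 0, 0, 0, 0], [4, 16, 0, 0, 0, 0, 0], [5, 20, 0, 0, 0, 0, 0]]])

```text
t: 1.35
ee_pos: [0.4461, -0.0194, 0.2999]
eef_rot: [0.868, 0.496, -0.0, -0.0]
ft_force: [1.2, 0.3, 1.1]
opening: 1.001
gripper_force: 0.0
```

Emit:
play_rows(deltas=[[[0.7, 4, 0, 0, 0, 0, 0], [1.4, 8, 0, 0, 0, 0, 0], [2.1, 12, -1, 0, 0, 0, 0], [2.8, 16, -2.5, 0, 0, 0, 0], [3.3, 19.3, -4, 0, 0, 0, 0]]])

```text
t: 1.77
ee_pos: [0.4793, 0.174, 0.2597]
eef_rot: [0.868, 0.496, 0.001, 0.0]
ft_force: [1.2, -0.1, -0.1]
opening: 0.999
gripper_force: 0.0
```

Emit:
play_rows(deltas=[[[0, 0, -2.5, 0, 0, 0, 0], [0, 0, -5, 0, 0, 0, 0], [0, 0, -7, 0, 0, 0, 0], [0, 0, -8, 0, 0, 0, 0], [0, 0, -8, 0, 0, 0, 0]]])

```text
t: 2.18
ee_pos: [0.4778, 0.1712, 0.1777]
eef_rot: [0.868, 0.496, -0.002, -0.001]
ft_force: [-1.2, 0.7, -0.2]
opening: 1.0
gripper_force: 0.0
```

```bash
python3 - <<'E'
from h import *
o=observe();print(o['ee_pos'],o['joint_positions'])
t=grab_frame('top');s=grab_frame('side')
p=proj('side',[.479,.174,.145])[0].astype(int)
f=lambda I,x,y:cv2.resize(I[y:y+100,x:x+100],None,fx=4,fy=4,interpolation=cv2.INTER_CUBIC)
cv2.imwrite('pics/g.png',np.hstack([f(t,200,120),f(s,p[0]-50,p[1]-50)]))
E
```

```text
[0.47781547 0.17120891 0.17773176] [ 1.93020383e-01  3.64222513e-01  1.64938358e+00 -9.52804346e-05
  1.13308928e+00  7.25998603e-01]
```

View pics/g.png

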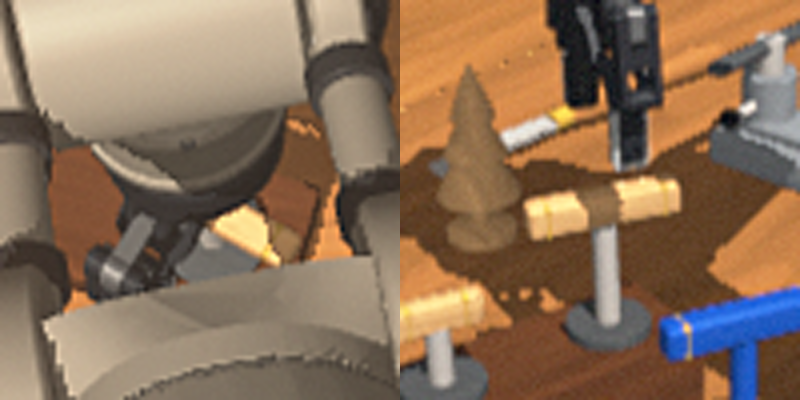

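The gripper is centred over the wooden bar, with the crossbar at about (600,205) in the side crop and the fingers straddling it. Descending.

Emit:
play_rows(deltas=[[[0, 0, -2, 0, 0, 0, 0], [0, 0, -4, 0, 0, 0, 0], [0, 0, -5.6, 0, 0, 0, 0], [0, 0, -5.6, 0, 0, 0, 0], [0, 0, -5.6, 0, 0, 0, 0]]])

```text
t: 2.7
ee_pos: [0.4798, 0.1714, 0.125]
eef_rot: [0.868, 0.496, 0.0, 0.0]
ft_force: [-0.0, 1.6, 0.1]
opening: 0.998
gripper_force: 0.0
```

Emit:
play_rows(deltas=[[[0, 0.2, -0.2, 0, 0, 0, 0], [0, 0.2, -0.2, 0, 0, 0, 0.3], [0, 0.2, -0.2, 0, 0, 0, 0.6], [0, 0.2, -0.2, 0, 0, 0, 1], [0, 0.2, -0.2, 0, 0, 0, 1]]], squeeze=80)

```text
t: 3.12
ee_pos: [0.4795, 0.1736, 0.1226]
eef_rot: [0.868, 0.496, 0.0, 0.0]
ft_force: [-0.0, 0.0, 0.1]
opening: 0.456
gripper_force: 0.0
```

Emit:
play_rows(deltas=[[[0, 0, 0, 0, 0, 0, 1], [0, 0, 0, 0, 0, 0, 1], [0, 0, 0, 0, 0, 0, 1], [0, 0, 0, 0, 0, 0, 1], [0, 0, 0, 0, 0, 0, 1]]])

```text
t: 3.53
ee_pos: [0.4796, 0.1734, 0.1224]
eef_rot: [0.868, 0.496, 0.0, 0.0]
ft_force: [-0.2, -0.8, 3.8]
opening: 0.201
gripper_force: 78.8
```

Emit:
play_rows(deltas=[[[0, 0, 1, 0, 0, 0, 1], [0, 0, 3, 0, 0, 0, 1], [0, 0, 6, 0, 0, 0, 1], [0, 0, 9, 0, 0, 0, 1], [0, 0, 12, 0, 0, 0, 1]]])

```text
t: 3.95
ee_pos: [0.478, 0.1734, 0.2426]
eef_rot: [0.868, 0.496, -0.002, -0.001]
ft_force: [0.6, -0.5, -6.4]
opening: 0.201
gripper_force: 78.7
```

Emit:
play_rows(deltas=[[[0.1, -2, 0.5, 0, 0, 0.08, 1], [0.2, -5, 0.5, 0, 0, 0.16, 1], [0.3, -8, 0.5, 0, 0, 0.24, 1], [0.4, -11, 0.5, 0, 0, 0.32, 1], [0.4, -14, 0.5, 0, 0, 0.4, 1]]])

```text
t: 4.37
ee_pos: [0.4822, 0.0325, 0.2466]
eef_rot: [0.751, 0.66, -0.001, -0.001]
ft_force: [0.6, 0.2, -5.3]
opening: 0.203
gripper_force: 78.7
```

Emit:
play_rows(deltas=[[[0.1, -3, 0, 0, 0, 0.08, 1], [0.2, -6, 0, 0, 0, 0.08, 1], [0.3, -9, 0, 0, 0, 0.08, 1], [0.4, -12, 0, 0, 0, 0.08, 1], [0.4, -15, 0, 0, 0, 0.08, 1]]])

```text
t: 4.78
ee_pos: [0.4863, -0.1175, 0.2465]
eef_rot: [0.726, 0.688, -0.0, -0.001]
ft_force: [0.6, 0.3, -5.7]
opening: 0.197
gripper_force: 78.7
```

Emit:
play_rows(deltas=[[[0, -3, 0, 0, 0, 0, 1], [0.1, -5, 0, 0, 0, 0, 1], [0.1, -6.7, 0, 0, 0, 0, 1], [0.1, -6.7, 0, 0, 0, 0, 1], [0.1, -6.7, 0, 0, 0, 0, 1]]])

```text
t: 5.2
ee_pos: [0.4875, -0.1837, 0.2462]
eef_rot: [0.726, 0.687, -0.0, -0.001]
ft_force: [-0.7, 0.8, -4.7]
opening: 0.198
gripper_force: 78.7
```

```bash
python3 - <<'E'
from h import *
o=observe();print(o['ee_pos'],R.from_quat(o['eef_rot']).as_matrix().round(4).tolist(),o['joint_positions'].round(2),o['qvel'].round(3))
t=grab_frame('top');s=grab_frame('side')
cv2.imwrite('pics/s1raw.png',s)
f=lambda I,x,y:cv2.resize(I[y:y+120,x:x+80],None,fx=5,fy=5,interpolation=cv2.INTER_CUBIC)
cv2.imwrite('pics/p.png',np.hstack([f(t,384,110),f(s,275,80)]))
E
```

```text
[ 0.4874514  -0.1836889   0.24623678] [[0.0548, 0.9985, -0.0022], [0.9985, -0.0548, 0.0018], [0.0017, -0.0023, -1.0]] [-0.51  0.32  1.51  0.    1.31 -0.45] [ 0.033 -0.012  0.012  0.006 -0.001  0.007]
```

View pics/p.png

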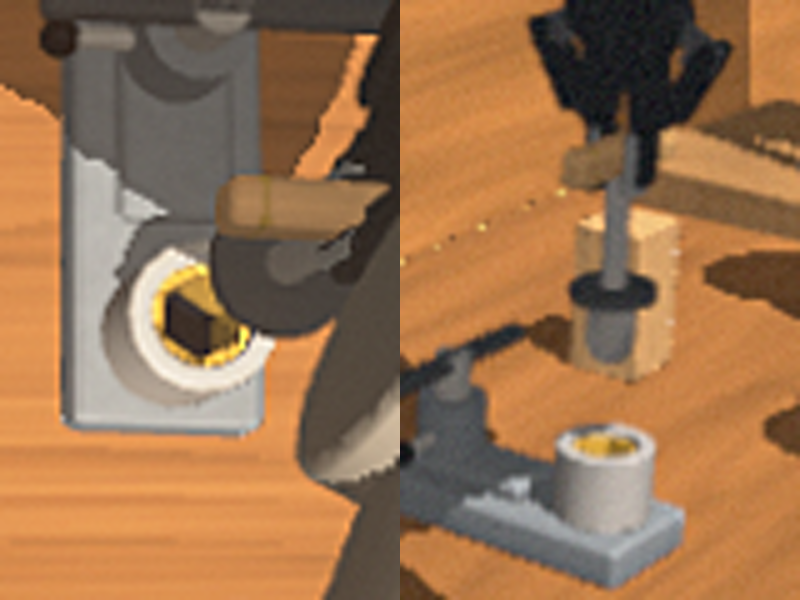

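The key hangs above the socket. In the side crop the collar is at about (613,291) and the hexagon tip at (608,350). I'll check that the key hangs plumb.

```bash
python3 - <<'E'
from h import *
f=lambda q:((q-[275,80]+.5)*5+[400,0]).round(0).tolist()
x,y=.4875,-.1837; z=.2462+.0225
print([f(proj('side',[x,y,z-d])[0]) for d in(0,.086,.09,.12,.13)])
print('sock',f(proj('side',[.4886,-.1836,.08])[0]))
print('top bar left end',((proj('top',[x+.0027,y+.05,z+.011])[0]-[384,110]+.5)*5), 'collar',(proj('top',[x,y,z-.082])[0]-[384,110]+.5)*5)
E
```

```text
[[624.0, 153.0], [616.0, 290.0], [616.0, 296.0], [614.0, 341.0], [613.0, 356.0]]
sock [607.0, 441.0]
top bar left end [233.49900814 198.74855708] collar [288.89420575 264.71091121]
```

It is plumb within about 2 mm, and the tapered tip will tolerate that. Descending in stages.

Emit:
play_rows(deltas=[[[0, 0, -2, 0, 0, 0, 1], [0, 0, -4, 0, 0, 0, 1], [0, 0, -5.5, 0, 0, 0, 1], [0, 0, -6, 0, 0, 0, 1], [0, 0, -6, 0, 0, 0, 1]]])

```text
t: 5.72
ee_pos: [0.4875, -0.1822, 0.1859]
eef_rot: [0.725, 0.689, -0.0, -0.002]
ft_force: [0.0, 0.2, -4.5]
opening: 0.198
gripper_force: 78.6
```

Emit:
play_rows(deltas=[[[0, 0, -0.3, 0, 0, 0, 1], [0, 0, -0.6, 0, 0, 0, 1], [0, 0, -0.9, 0, 0, 0, 1], [0, 0, -1.2, 0, 0, 0, 1], [0, 0, -1.2, 0, 0, 0, 1]]])

```text
t: 6.13
ee_pos: [0.488, -0.1834, 0.1747]
eef_rot: [0.726, 0.688, -0.0, -0.0]
ft_force: [-0.6, 1.0, -5.4]
opening: 0.201
gripper_force: 78.6
```

Emit:
play_rows(deltas=[[[0, 0, -0.2, 0, 0, 0, 1], [0, 0, -0.4, 0, 0, 0, 1], [0, 0, -0.6, 0, 0, 0, 1], [0, 0, -0.8, 0, 0, 0, 1], [0, 0, -0.8, 0, 0, 0, 1]]])

```text
t: 6.55
ee_pos: [0.488, -0.1834, 0.1666]
eef_rot: [0.726, 0.688, -0.0, -0.0]
ft_force: [0.2, -0.5, -5.7]
opening: 0.199
gripper_force: 78.7
```

No contact, so it's sliding in. Continuing.

Emit:
play_rows(deltas=[[[0, 0, -0.3, 0, 0, 0, 1], [0, 0, -0.6, 0, 0, 0, 1], [0, 0, -0.9, 0, 0, 0, 1], [0, 0, -1.2, 0, 0, 0, 1], [0, 0, -1.2, 0, 0, 0, 1]]])

```text
t: 6.97
ee_pos: [0.4879, -0.1833, 0.1542]
eef_rot: [0.726, 0.688, -0.0, -0.001]
ft_force: [0.4, 0.1, -5.7]
opening: 0.203
gripper_force: 78.6
```

Emit:
play_rows(deltas=[[[0, 0, -0.1, 0, 0, 0, 1], [0, 0, -0.2, 0, 0, 0, 1], [0, 0, -0.3, 0, 0, 0, 1], [0, 0, -0.4, 0, 0, 0, 1], [0, 0, -0.4, 0, 0, 0, 1]]])

```text
t: 7.38
ee_pos: [0.4881, -0.1835, 0.1509]
eef_rot: [0.726, 0.688, -0.0, -0.0]
ft_force: [0.8, 0.4, -6.0]
opening: 0.203
gripper_force: 78.6
```

Emit:
play_rows(deltas=[[[0, 0, -0.1, 0, 0, 0, 1], [0, 0, -0.2, 0, 0, 0, 1], [0, 0, -0.3, 0, 0, 0, 1], [0, 0, -0.3, 0, 0, 0, 1], [0, 0, -0.3, 0, 0, 0, 1]]])

```text
t: 7.8
ee_pos: [0.4882, -0.1835, 0.148]
eef_rot: [0.726, 0.688, 0.0, -0.0]
ft_force: [-0.7, 0.2, -4.3]
opening: 0.202
gripper_force: 78.6
```

Emit:
play_rows(deltas=[[[0, 0, -0.1, 0, 0, 0, 1], [0, 0, -0.1, 0, 0, 0, 1], [0, 0, -0.1, 0, 0, 0, 1]]])

```text
t: 8.05
ee_pos: [0.4885, -0.1837, 0.1474]
eef_rot: [0.726, 0.688, 0.0, 0.0]
ft_force: [-0.4, -0.7, -2.4]
opening: 0.201
gripper_force: 79.2
```

Emit:
play_rows(deltas=[[[0, 0, -0.1, 0, 0, 0, 1], [0, 0, -0.1, 0, 0, 0, 1], [0, 0, -0.1, 0, 0, 0, 1]]])

```text
t: 8.3
ee_pos: [0.4886, -0.1837, 0.1474]
eef_rot: [0.726, 0.688, 0.0, 0.001]
ft_force: [-1.5, 1.5, 6.8]
opening: 0.201
gripper_force: 80.4
```

The collar is seated at the expected height. Releasing slowly, then lifting clear.

Emit:
play_rows(deltas=[[[0, 0, 0.1, 0, 0, 0, 0.7], [0, 0, 0.1, 0, 0, 0, 0.5], [0, 0, 0.1, 0, 0, 0, 0.2], [0, 0, 0.1, 0, 0, 0, 0], [0, 0, 0.1, 0, 0, 0, 0]]])

```text
t: 8.72
ee_pos: [0.4883, -0.1836, 0.147]
eef_rot: [0.726, 0.688, 0.0, 0.0]
ft_force: [1.2, 0.4, 0.1]
opening: 0.856
gripper_force: 0.0
```

Emit:
play_rows(deltas=[[[0, 0, 0, 0, 0, 0, 0], [0, 0, 0, 0, 0, 0, 0], [0, 0, 0, 0, 0, 0, 0]]])

```text
t: 8.97
ee_pos: [0.4882, -0.1835, 0.147]
eef_rot: [0.726, 0.688, 0.0, -0.0]
ft_force: [-0.2, 0.6, 0.9]
opening: 1.003
gripper_force: 0.0
```

Emit:
play_rows(deltas=[[[0, 0, 2, 0, 0, 0, 0], [0, 0, 5, 0, 0, 0, 0], [0, 0, 9, 0, 0, 0, 0], [0, 0, 12, 0, 0, 0, 0], [0, 0, 15, 0, 0, 0, 0]]])

```text
t: 9.38
ee_pos: [0.4882, -0.1835, 0.299]
eef_rot: [0.726, 0.688, 0.0, 0.001]
ft_force: [0.2, -0.1, 0.3]
opening: 0.999
gripper_force: 0.0
```

Emit:
play_rows(deltas=[[[-2, -3, 0, 0, 0, 0, 0], [-4, -6, 0, 0, 0, 0, 0], [-6, -9, 0, 0, 0, 0, 0], [-8, -12, 0, 0, 0, 0, 0], [-10, -16, 0, 0, 0, 0, 0]]])

```text
t: 9.8
ee_pos: [0.3885, -0.3411, 0.2974]
eef_rot: [0.725, 0.689, 0.0, 0.0]
ft_force: [1.3, -0.7, 0.5]
opening: 0.998
gripper_force: 0.0
```

```bash
python3 - <<'E'
from h import *
t=grab_frame('top');s=grab_frame('side')
f=lambda I,x,y:cv2.resize(I[y:y+120,x:x+80],None,fx=5,fy=5,interpolation=cv2.INTER_CUBIC)
a,b=f(t,384,110),f(s,275,100)
for z in(.17,.084):
  q=proj('side',[.4886,-.1836,z])[0]; cv2.circle(b,tuple(int(v) for v in (q-[275,100]+.5)*5),3,(0,0,255),-1)
q=proj('top',[.4886,-.1836,.181])[0]; cv2.circle(a,tuple(int(v) for v in (q-[384,110]+.5)*5),3,(0,0,255),-1)
cv2.imwrite('pics/e.png',np.hstack([a,b]))
E
```

```text
(no output)
```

View pics/e.png

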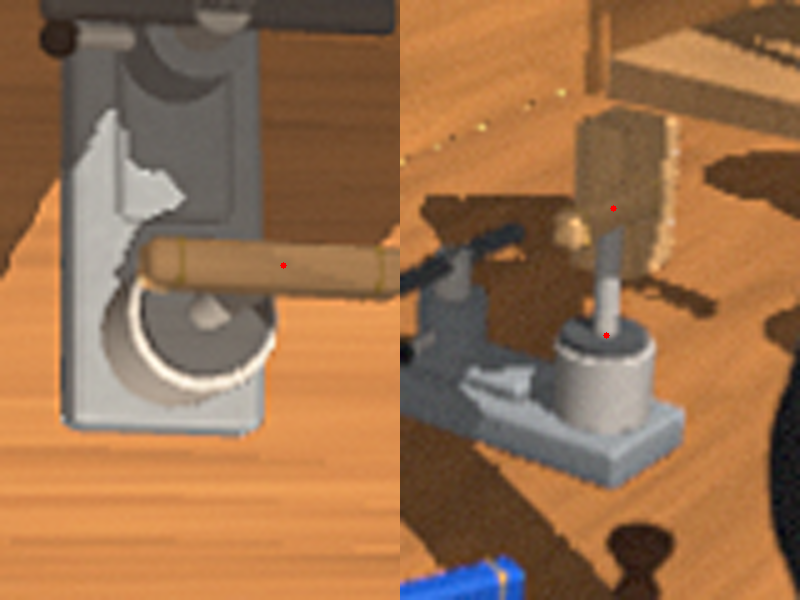

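The key stands upright with its collar flat on the screw head (side crop 606,335). The bar centre is at the predicted home position, and the gripper is clear.

```bash
python3 -c "
from bench import hand_in; print(hand_in())"
```

```text
the job is handed in; nothing more can be done
None
```

The larger T-key is standing fully home in the clamp-screw socket, released with its collar on the screw head; I left the smaller key in the stand untouched and handed the job in after about 10 s of robot time.

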